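# Fit the toothed blade into the vegetable slicer and lock it

## Task

Fit the toothed blade (the one with the green grip) into the slicer: pull the red lock knob fully out, carry the blade over and lay it by hand, not dropped, into the orange recess so that its notch goes over the pin and it lies flat, then push the knob fully home to lock it. Leave the other blade and all other things where they are, and let go at the end.

Things in the scene. Friction and masses are not known exactly. Their poses are not given: they have to be found in the camera images.
- slicer: Fixed flat black slicer (mandoline), ribbed metal bed 280 (x) x 140 (y), 41 high; origin: centre of underside, z up; yaw varies by 0.3 rad. Orange-floored recess in the middle, 50 (x) x 116 (y), 5 deep. Side rails 6 high, absent beside the recess. Lock slide's guide arm (44 wide) reaches y = 138; its strips at |x| = 14 to 20 rise to z = 48. Handle at +x end reaches x = 179.
- seat (a point): Centre of the recess floor of the slicer (slicer x = y = 0, z = 36 mm), axes as the slicer. When fitted, the blade's origin lies here, its axes along the slicer's.
- pin (a point): The single steel locating pin: point on its axis at the level of the recess floor, at slicer x = 0, y = -47 mm (end of the recess away from the knob). The pin is 8 mm in diameter for 4 mm and then tapers to 4 mm at its tip, 8 mm above the recess floor.
- lock (a joint): Lock slide in m along the slicer's +y: 0 = fully home (its steel tongue covers the +y end of the recess and 10 mm of a fitted blade, 3 mm above it), 0.030 = fully out (recess clear), with stops at both. Over-centre detent, 3 N at each end plus 0.8 N friction, snaps it to the nearer end. It starts home.
- lock_knob (a point): Centre of the top of the red knob: upright cylinder 22 mm in diameter, 36 mm tall, standing on the 24 mm wide steel slide (top at z = 47). At home its top is at slicer x = 0, y = 88, z = 83 mm; fully out at y = 118 mm.
- toothed_blade: Toothed steel blade with green grip, loose, about 90 g, starts on the blue board (top at z = 15). Plate 44 (x) x 110 (y) x 4 mm; origin: centre of its underside. Upright grip in its middle, 12 wide (x), 44 long (y), z = 4 to 36. Teeth to z = 8 along the -x edge. Open notch in its -y end, 12 wide, 14 deep. Clearance: 3 mm all round in the recess, 2 mm each side of the pin.
- notch (a point): Point in the blade's notch that belongs over the pin axis: blade x = 0, y = -47 mm, level with the underside of the blade.
- board: Blue cutting board, fixed, 300 (x) x 240 (y) x 15 mm thick; origin: centre of its underside. The two blades lie on it, some 0.1 to 0.16 m apart.
- plain_blade: The other blade, to be left alone: same size, with a yellow grip, no notch and no teeth, loose, on the blue board. Origin: centre of its underside.
- bowl: Dark steel bowl, 100 mm across, 50 mm high, loose, bystander. Origin: centre of its underside, as for the following.
- ramekin: Small white cup, 66 mm across, 40 mm high, loose, bystander.
- shaker: Small steel shaker, 42 mm across, 75 mm high, loose, bystander.
- jar: Glass jar with steel lid, 60 mm across, 90 mm high, loose, bystander.
- spatula: Kitchen spatula 260 mm long lying along its x, loose, bystander.
Not all that is in view belongs to the job. What is shaped like the toothed_blade but pink is not meant.

How it is judged:
By the outcome, as a careful person would: the job done as asked, in the order asked, and still so for the second after the job is handed in, with the robot touching nothing.
It also fails if it takes over 64 s, if anything falls off the work surface, if the arm or the gripper's body presses on something with over 40 N, if the wrist force passes 120 N, or if a joint passes its speed limit or range.

## Robot

A 6-joint arm with a two-finger parallel gripper is mounted at the origin on the work surface. World frame = base frame: x ahead of the robot, y to its left, z up, the work surface at z = 0. Lengths are in m, angles in rad, forces in N, time in s.
With the tool pointing down it reaches from about 0.25 to 0.775 m from the base axis. Payload 8.9 kg.
Tool frame: the origin (TCP) lies at the very end of the fingers, on their centre line; the grasp point (between the pads) lies 19 mm behind it (grasp_offset is the z of the grasp point in the tool frame, in m); z points along the fingers, y is the direction in which the jaws open and shut (so a half turn about z gives the same grasp; the last joint's range is limited). The gripper opens to 85 mm and grips with 20 to 120 N. Pads are 22 mm wide; open, the fingers measure 114 mm over their backs; the gripper's body (76 mm by 85 mm) begins 54 mm behind the grasp point. The pads swing forward as they close: fully open they stand 13 mm farther back than shut.
Start: joints at [-1.36, 0.291, -0.153, 1.127, 0, 1.431], TCP at [0.18, -0.493, 0.201] pointing down, gripper open.
Joint ranges: [-2.52, 2.52], [-0.91, 1.74], [-1.3, 1.37], [-1.96, 2.02], [-1.52, 1.47], [-3.14, 3.14]. Speed limits (rad/s): [2.22, 2.22, 2.79, 3.14, 3.14, 3.14].

## Interface

Orientations are given as a unit quaternion [x, y, z, w].
In Python, from rig import * gives the robot as it stands. The module is installed in compiled form; this text tells all that it offers. Calls block until the motion is done:
- reach(position, orientation): joint-space move of the TCP to a pose.
- move_l(position, rotation=None, speed=0.15, guard=None): straight line of the TCP; rotation=None keeps the orientation; speed is the mean speed in m/s. With guard (N) it stops when the force on the tool has changed by that much, and returns True; else False.
- movej(angles): joint-space move.
- ungrasp() and close(squeeze=None): open the fingers fully, or close them until they stop; squeeze is the grip in N (None keeps the last).
- pause(seconds).
- solve_ik(position, orientation): joint angles nearest the present ones, or None.
- grab_frame(name): name is "scene" or "side" or "wrist"; returns (picture, depth): 384x512x3 uint8, blue, green, red; 384x512 float32, m along the optical axis (not along the pixel's ray), 0 where there is no reading.
- camera_info(name): a dict with "vertical_fov" (degrees; the focal length in pixels is half the picture's height over the tangent of half this angle, whatever the lens; pixels are square), "cx", "cy" (the principal point, pixels), "k1" (the pictures are not rectified: a ray, as slopes to the right and down, at radius r is drawn at 1 + k1 r^2 times it, then the intrinsics apply), "camera_from_world" (4x4, takes a point from world to camera coordinates). Camera axes: x right, y up, looking along -z (the intrinsics and any distortion apply to the point x, -y, -z); pixel columns grow to the right and rows downward; lengths in m; the calibration is good to about 2 mm. A picture is of the moment at which its call begins: read the wrist's pose just before it. camera_info takes no time and is no camera call; for the wrist camera it gives the pose at the moment of the call.
A pose or a line that the arm cannot do raises IKError and nothing moves.
- finish_job(): hands the job in, once; it reports no verdict.
Readings, each from a call of its own:
- current_time_s(): time.
- current_joint_positions(): joint angles.
- current_dq(): joint speeds.
- current_effort(): joint torques, N m.
- current_tool_pos(): TCP position.
- current_ee_rot(): TCP orientation.
- current_contact_force(): force on the tool from outside, world axes, zero at the start.
- current_moment(): the same for the moment, N m.
- current_grip_width(): finger opening in m.
Only numpy, scipy, OpenCV 4.12 (cv2) and the standard library are available. Lean on these libraries where they do the work, as an engineer would, in place of code of your own. Each camera call takes 0.05 s, during which the arm holds its last target. There are 200 camera calls.

## Working session

There is one attempt and no reset: what is moved stays moved. The work goes in short steps, each a Python script; the robot and the scene stay as the last script left them, time stands still between calls to the robot, and variables do not carry over. Pictures are saved under pics/ and viewed, about 8 in all and at most 12, crops included, and the job is handed in when it is done.

```bash
mkdir -p pics; cat > h.py <<'E'
from rig import *
import numpy as np, cv2
from scipy.spatial.transform import Rotation as R
def K(i):
    f=192/np.tan(np.radians(i["vertical_fov"])/2); return np.array([[f,0,i["cx"]],[0,f,i["cy"]],[0,0,1.]])
def rays(i,uv):
    p=cv2.undistortPoints(np.array(uv,float).reshape(-1,1,2),K(i),None,None) if 0 else None
    k=K(i); d=(np.array(uv,float).reshape(-1,2)-k[:2,2])/k[0,0]; s=d.copy()
    for _ in range(20): s=d/(1+i["k1"]*(s**2).sum(1,keepdims=True))
    c=np.array(i["camera_from_world"]); Rt=c[:3,:3].T
    return -Rt@c[:3,3], (Rt@np.c_[s[:,0],-s[:,1],-np.ones(len(s))].T).T
def onplane(i,uv,z):
    o,d=rays(i,uv); return o+d*((z-o[2])/d[:,2])[:,None]
def bydepth(i,uv,dep):
    o,d=rays(i,uv); return o+d*np.array(dep)[:,None]
def cloud(i,depth):
    v,u=np.mgrid[0:384,0:512]; return bydepth(i,np.c_[u.ravel(),v.ravel()],depth.ravel()).reshape(384,512,3)
def proj(i,P):
    c=np.array(i["camera_from_world"]); q=(c[:3,:3]@np.array(P,float).reshape(-1,3).T).T+c[:3,3]
    s=np.c_[q[:,0],-q[:,1]]/-q[:,2:]; k=K(i)
    return s*(1+i["k1"]*(s**2).sum(1,keepdims=True))*k[0,0]+k[:2,2]
def down(jaw): # tool z down, tool y at world angle jaw
    y=np.array([np.cos(jaw),np.sin(jaw),0]); z=np.array([0,0,-1.]); return R.from_matrix(np.c_[np.cross(y,z),y,z]).as_quat()
E
python3 - <<'E'
from h import *
a=[]
for n in ["scene","side"]:
    i=camera_info(n); p,d=grab_frame(n); cv2.imwrite(f"pics/{n}0.png",p); np.savez(f"{n}0.npz",p=p,d=d)
    c=np.array(i["camera_from_world"]);print(n,i["vertical_fov"],i["cx"],i["cy"],i["k1"],(-c[:3,:3].T@c[:3,3]).round(3),(d==0).mean())
    a.append(p)
cv2.imwrite("pics/a.png",cv2.resize(a[0],(768,576)));cv2.imwrite("pics/b.png",cv2.resize(a[1],(768,576)))
E
```

```text
scene 47.75985800792161 264.7942067634299 192.20174553651373 -0.1446301954027793 [ 1.096 -0.677  1.143] 0.0041961669921875
side 54.537976963021194 257.06311193822893 195.55215695471716 0.041095578937824534 [0.481 0.86  0.727] 0.004018147786458333
```

View pics/a.png

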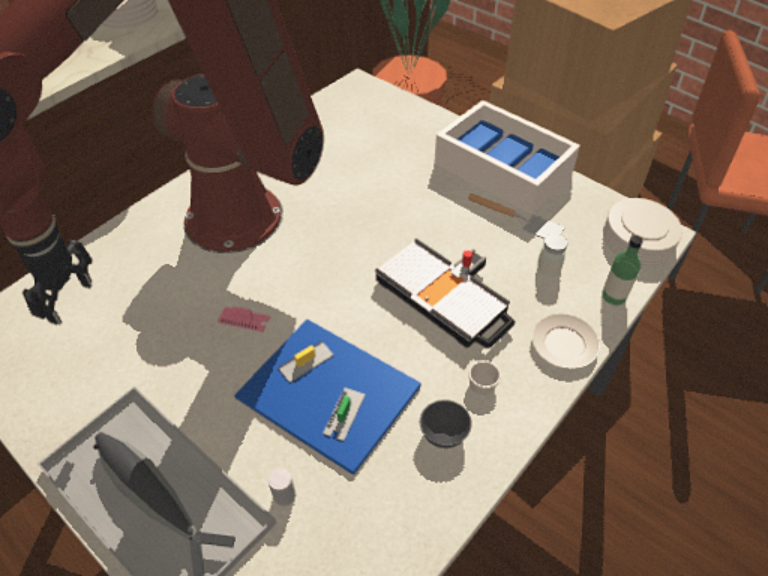

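View pics/b.png

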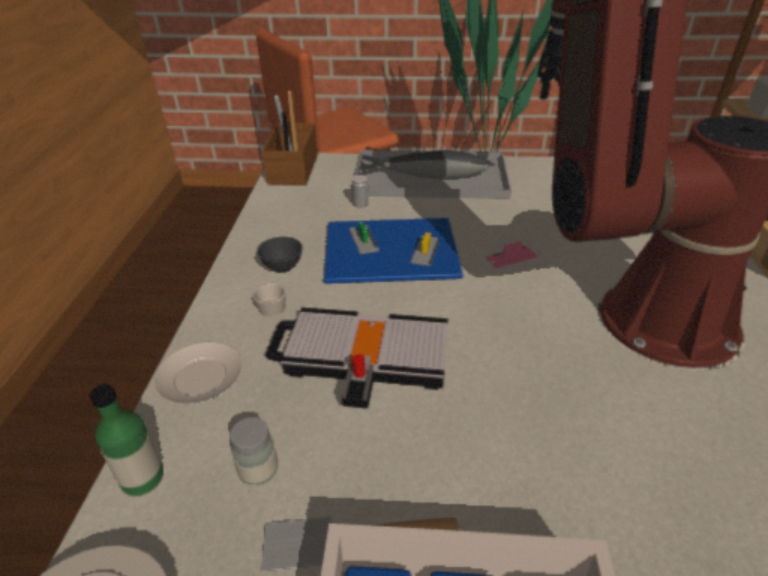

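In the scene view (768-px scale), three things could be taken for the blade: the green-grip one at (343,408) with a toothed edge, the yellow-grip one at (305,355), and a flat pink one at (245,318). I choose the green one. The orange recess is at (440,288) and the red knob at (467,260). Next I get coarse positions and a close crop from the wrist camera.

```bash
cat >> h.py <<'E'
HSV={"green":((45,120,40),(80,255,255)),"orange":((8,150,120),(20,255,255)),"red":((0,180,100),(6,255,255)),"yellow":((21,150,120),(35,255,255)),"blue":((100,120,50),(125,255,255))}
def mask(p,c):
    m=cv2.inRange(cv2.cvtColor(p,cv2.COLOR_BGR2HSV),*HSV[c]); return m
def blobs(p,c,amin=15):
    n,l,s,ce=cv2.connectedComponentsWithStats(mask(p,c)); return [(s[k,4],ce[k],l==k) for k in sorted(range(1,n),key=lambda k:-s[k,4]) if s[k,4]>=amin]
E
python3 - <<'E'
from h import *
for n in ["scene","side"]:
    z=np.load(n+"0.npz"); i=camera_info(n); C=cloud(i,z["d"])
    for c in HSV:
        for a,ce,m in blobs(z["p"],c)[:4]: print(n,c,a,ce.round(),np.median(C[m],0).round(3),C[m].max(0).round(3))
i=camera_info("wrist"); c=np.array(i["camera_from_world"]); q=R.from_quat(current_ee_rot()).as_matrix()
o=-c[:3,:3].T@c[:3,3]; print("cam in tool",q.T@(o-current_tool_pos()),"\n",q.T@c[:3,:3].T,i["vertical_fov"],i["k1"],current_ee_rot())
E
```

```text
scene green 76 [229. 272.] [ 0.62  -0.246  0.049] [ 0.63  -0.223  0.054]
scene orange 1116 [499. 113.] [ 0.94   1.522 -0.265] [1.096 1.817 1.143]
scene orange 744 [276.  50.] [-0.468  1.357 -0.391] [1.096 2.034 1.143]
scene orange 375 [494.  42.] [0.781 1.472 0.134] [1.096 2.312 1.143]
scene orange 286 [293. 191.] [0.569 0.13  0.035] [1.096 0.184 1.143]
scene red 29 [311. 173.] [0.583 0.208 0.069] [0.588 0.221 0.084]
scene yellow 101 [203. 237.] [ 0.474 -0.204  0.044] [ 0.482 -0.168  0.057]
scene blue 5563 [220. 264.] [ 0.563 -0.233  0.015] [ 1.096 -0.088  1.143]
scene blue 357 [341. 100.] [0.428 0.637 0.058] [0.463 0.7   0.066]
scene blue 333 [321.  90.] [0.33  0.636 0.059] [1.096 0.699 1.143]
scene blue 258 [358. 108.] [0.513 0.636 0.059] [1.096 0.7   1.143]
side green 50 [242. 154.] [ 0.612 -0.227  0.045] [ 0.622 -0.216  0.053]
side orange 1659 [224.  77.] [ 0.871 -1.513 -0.266] [1.267 0.86  0.727]
side orange 401 [245. 227.] [0.569 0.125 0.037] [0.595 0.86  0.727]
side red 102 [239. 243.] [0.574 0.226 0.077] [0.594 0.86  0.727]
side yellow 57 [283. 162.] [ 0.471 -0.185  0.045] [ 0.478 -0.175  0.054]
side blue 2896 [260. 168.] [ 0.549 -0.182  0.015] [0.706 0.86  0.727]
side blue 207 [249. 381.] [0.524 0.545 0.06 ] [0.557 0.55  0.063]
side blue 54 [301. 383.] [0.434 0.541 0.059] [0.455 0.544 0.063]
cam in tool [ 0.08120273  0.00058578 -0.17293158] 
 [[ 5.40705572e-04  9.48091445e-01  3.17997358e-01]
 [ 9.99999582e-01 -2.77958587e-04 -8.71627329e-04]
 [-7.37992318e-04  3.17997696e-01 -9.48091199e-01]] 60.33933997846289 -0.005542379949330737 [ 9.84741261e-01  1.74023873e-01 -2.45122298e-05 -5.83218252e-04]
```

```bash
cat >> h.py <<'E'
def look(tag,fn=None):
    i=camera_info("wrist"); p,d=grab_frame("wrist"); np.savez(tag+".npz",p=p,d=d,**{k:np.array(v) for k,v in i.items()}); return i,p,d,cloud(i,d)
def load(tag):
    z=np.load(tag+".npz"); i={k:z[k] for k in ["vertical_fov","cx","cy","k1","camera_from_world"]}; return i,z["p"],z["d"],cloud(i,z["d"])
E
python3 - <<'E'
from h import *
for P in ([.615,-.235,.2],[.57,.15,.22]):
    for j in (0,np.pi/2,np.pi,-np.pi/2):
        s=solve_ik(P,down(j)); print(P,round(j,2),None if s is None else np.round(s,2))
t=current_time_s()
reach([.60,-.24,.2],down(0)); a=look("w1")
print(current_time_s()-t); cv2.imwrite("pics/w1.png",a[1])
for c in HSV:
    for n,ce,m in blobs(a[1],c)[:3]: print(c,n,ce.round(),np.median(a[3][m],0).round(4))
E
```

```text
[0.615, -0.235, 0.2] 0 [-0.48  0.55  0.25  1.27  0.    1.09]
[0.615, -0.235, 0.2] 1.57 [-0.48  0.55  0.25  1.27  0.   -0.48]
[0.615, -0.235, 0.2] 3.14 [-0.48  0.55  0.25  1.27  0.   -2.05]
[0.615, -0.235, 0.2] -1.57 [-0.48  0.55  0.25  1.27  0.    2.67]
[0.57, 0.15, 0.22] 0 [0.13 0.41 0.07 1.23 0.   1.7 ]
[0.57, 0.15, 0.22] 1.57 [0.13 0.41 0.07 1.23 0.   0.13]
[0.57, 0.15, 0.22] 3.14 [ 0.13  0.41  0.07  1.23  0.   -1.44]
[0.57, 0.15, 0.22] -1.57 [ 0.13  0.41  0.07  1.23  0.   -3.01]
1.8333
green 532 [277. 156.] [ 0.6148 -0.2378  0.0505]
orange 61 [439. 382.] [ 0.8243 -0.5308  0.0566]
yellow 600 [129. 118.] [ 0.4715 -0.1991  0.0505]
yellow 230 [141. 119.] [ 0.4762 -0.2032  0.0323]
blue 51787 [220. 115.] [ 0.5546 -0.1932  0.0147]
```

View pics/w1.png

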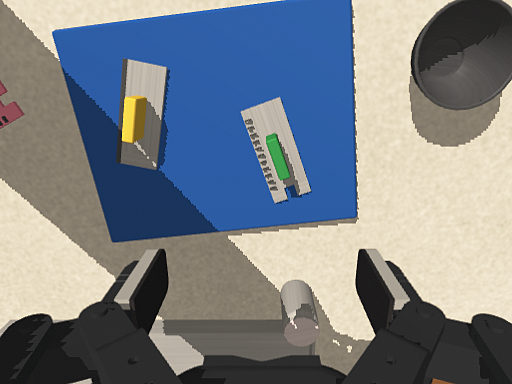

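The green blade is the right one: teeth on its left edge at (262,155), notch at its lower end (293,190), grip at (277,156). The yellow blade at (135,120) has neither teeth nor notch. Now the slicer view.

```bash
cat >> h.py <<'E'
def rect(pts):
    (c,s,a)=cv2.minAreaRect((np.array(pts)[:,:2]*1000).astype(np.float32))
    if s[0]>s[1]: s=s[::-1]; a+=90   # a = short-side direction
    a=(a+90)%180-90
    return np.array(c)/1000,np.array(s),np.radians(a)
def maskrect(i,m,z):
    cs,_=cv2.findContours(m.astype(np.uint8),cv2.RETR_EXTERNAL,cv2.CHAIN_APPROX_NONE)
    c=max(cs,key=cv2.contourArea).reshape(-1,2); return rect(onplane(i,c,z))
E
python3 - <<'E'
from h import *
i,p,d,C=load("w1")
b=blobs(p,"green")[0]; g=np.median(C[b[2]],0)
top=b[2]&(abs(C[...,2]-.051)<.003); print("grip top",maskrect(i,top,.051))
near=(np.hypot(C[...,0]-g[0],C[...,1]-g[1])<.075)&(d>0)
# plate: non-blue pixels near
pl=near&(mask(p,"blue")==0)&(C[...,2]>.0165)&(C[...,2]<.021)
n,l,s,_=cv2.connectedComponentsWithStats(pl.astype(np.uint8)); pl=l==1+s[1:,4].argmax()
print("plate z",np.median(C[pl][:,2]),pl.sum(),maskrect(i,pl,.019))
reach([.57,.06,.24],down(0)); i,p,d,C=look("w2"); cv2.imwrite("pics/w2.png",p); print(current_time_s())
for c in("orange","red"):
    n,ce,m=blobs(p,c)[0]; print(c,n,ce.round(),np.median(C[m],0).round(4),C[m].min(0).round(3),C[m].max(0).round(3))
E
```

```text
grip top (array([ 0.61567676, -0.24066014]), array([11.48115826, 42.73496246]), np.float64(0.33586865548551914))
plate z 0.018788672066475887 3132 (array([ 0.61590063, -0.24159602]), array([ 44.19557953, 109.96322632]), np.float64(0.343670851952097))
3.15
orange 3982 [262.  90.] [0.5696 0.1234 0.036 ] [0.544 0.069 0.033] [0.598 0.184 0.413]Traceback (most recent call last):
  File "<stdin>", line 12, in <module>
IndexError: list index out of range
```

View pics/w2.png

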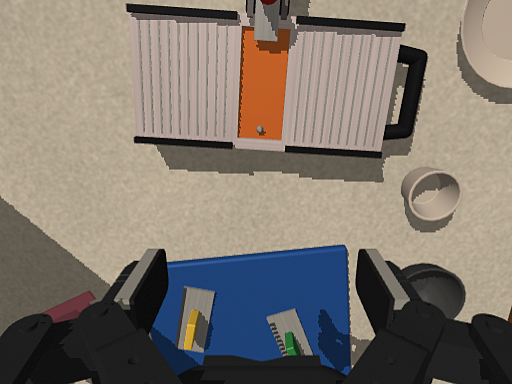

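The wrist view shows the recess at about (262,90), the pin at (260,130) and the knob just cut off at the top. I look again from further +y to get the knob and the whole bed.

```bash
python3 - <<'E'
from h import *
reach([.57,.14,.25],down(0)); i,p,d,C=look("w3"); cv2.imwrite("pics/w3.png",p); print(current_time_s())
m=blobs(p,"red")[0][2]; print("red",m.sum(),C[m].max(0)); t=m&(C[...,2]>.080); print("knob top",maskrect(i,t,.083))
n,ce,m=blobs(p,"orange")[0]; m=m&(C[...,2]<.05); print("orange",maskrect(i,m,.036),ce)
near=(abs(C[...,0]-.57)<.17)&(abs(C[...,1]-.125)<.09)&(d>0)
bed=near&(C[...,2]>.0365)&(C[...,2]<.0445)
print(bed.sum(),np.histogram(C[near][:,2],bins=np.arange(0,.06,.003)))
P=C[bed&(C[...,2]>.0385)]; print("bed",rect(P))
E
```

```text
3.6167
red 369 [0.58624475 0.2256692  0.42256229]
knob top (array([0.57637079, 0.2158213 ]), array([19.62457848, 19.65670204]), np.float64(-1.569705269487663))
orange (array([0.5715506 , 0.12623338]), array([ 48.54610443, 111.81585693]), np.float64(-0.0667251016377718)) [261.98358545 159.6517541 ]
22197 (array([ 2646,     0,     0,     9,    33,    21,    36,    58,   140,
         270,   625,  1951,  2104, 18939,  2087,  2966,   260,     0,
           0]), array([0.   , 0.003, 0.006, 0.009, 0.012, 0.015, 0.018, 0.021, 0.024,
       0.027, 0.03 , 0.033, 0.036, 0.039, 0.042, 0.045, 0.048, 0.051,
       0.054, 0.057]))
bed (array([0.57159357, 0.13641035]), array([158.80747986, 280.91204834]), np.float64(1.5065014928098766))
```

View pics/w3.png

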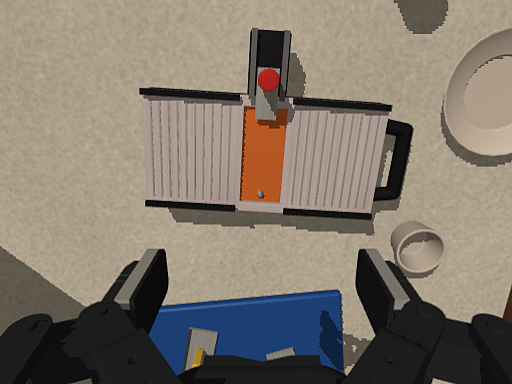

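Slicer yaw is about -0.065. The knob at image (268,78) has its top at world (0.5764, 0.2158). Now I pull it out.

```bash
python3 - <<'E'
from h import *
yaw=-.065; q=down(yaw); ydir=np.array([-np.sin(yaw),np.cos(yaw),0]); k=np.array([.5764,.2158,0])
reach(k+[0,0,.13],q); print(move_l(k+[0,0,.057],speed=.12,guard=10))
close(30); print("w",current_grip_width(),current_tool_pos())
print(move_l(k+ydir*.036+[0,0,.057],speed=.06,guard=15)); print(current_tool_pos(),((np.array(current_tool_pos())-k)@ydir),current_contact_force())
pause(.1); ungrasp(); move_l(np.array(current_tool_pos())+[0,0,.08],speed=.2)
c=np.array([.5707,.1280,0]); reach(c+[0,-.01,.21],q); i,p,d,C=look("w4"); cv2.imwrite("pics/w4.png",p); print(current_time_s())
n,ce,m=blobs(p,"orange")[0]; m=m&(C[...,2]<.05); print("orange",maskrect(i,m,.036),n,ce)
m=blobs(p,"red")[0][2]; t=m&(C[...,2]>.080); print("knob",maskrect(i,t,.083))
E
```

```text
False
w 9.759074961751809e-05 [0.57635766 0.21578811 0.05694634]
False
[0.57861948 0.25174933 0.05690983] 0.03601757473174664 [-0.82449428 -0.23146214  0.57389404]
8.6583
orange (array([0.5716051 , 0.12671156]), array([ 48.24289703, 111.84532166]), np.float64(-0.06509071967679017)) 3981 [261.8824416  148.70057774]
knob (array([0.57647388, 0.21553613]), array([20.13328934, 20.42825317]), np.float64(-0.8939146541251796))
```

View pics/w4.png

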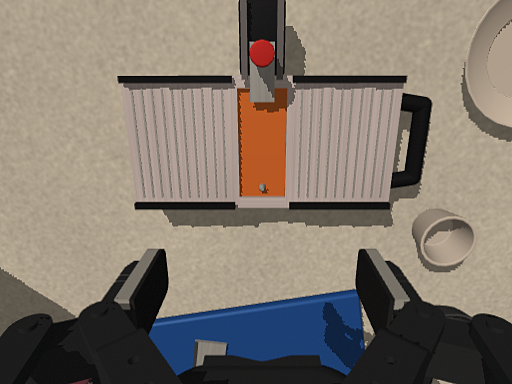

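The fingers closed on nothing (width 0) and the knob did not move. I look from low down, with both the wrist and side cameras, before trying again.

```bash
python3 - <<'E'
from h import *
yaw=-.065; q=down(yaw); k=np.array([.5764,.2156,0])
i,p,d,C=load("w4"); m=blobs(p,"red")[0][2]; print("knob z",np.percentile(C[m][:,2],[5,50,90]),np.median(C[m],0))
reach(k+[0,0,.13],q); move_l(k+[0,0,.062],speed=.12,guard=10); print(current_tool_pos(),current_ee_rot(),q,current_grip_width())
i,p,d,C=look("w5"); s,ds=grab_frame("side"); si=camera_info("side")
for n,ii in(("w",i),("s",si)): print(n,proj(ii,[current_tool_pos(),k+[0,0,.083]]).round(1))
u,v=proj(si,k+[0,0,.083])[0].astype(int)
cr=cv2.resize(s[v-60:v+40,u-65:u+65],None,fx=4,fy=4,interpolation=2)[:384]
cv2.imwrite("pics/w5.png",np.hstack([cv2.resize(p,(400,300)),cv2.resize(cr,(400,300))])); print(current_time_s())
E
```

```text
knob z [0.08132746 0.08258493 0.08358482] [0.57641203 0.21599322 0.08258493]
[0.57714708 0.21545256 0.06292495] [7.29871236e-01 6.83584306e-01 6.00546445e-04 3.37974902e-04] [0.7297103  0.68375645 0.         0.        ] 0.08536064848444604
w [[262.2 222.7]
 [260.6 239.2]]
s [[238.3 243.6]
 [238.3 237.9]]
10.05
```

View pics/w5.png

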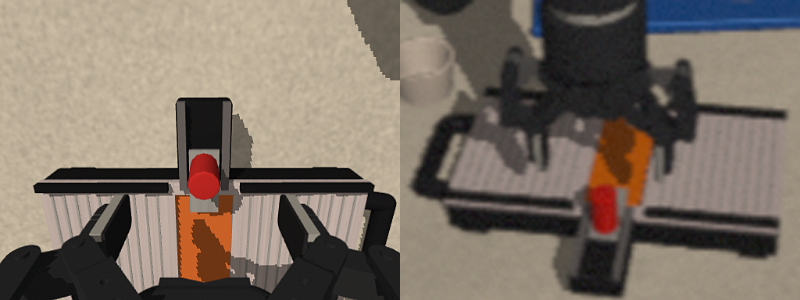

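The side view shows the fingers well behind the knob, nearer the recess. I locate the actual fingertips from wrist and side depth.

```bash
python3 - <<'E'
from h import *
i,p,d,C=load("w5"); T=R.from_quat(current_ee_rot()).as_matrix(); t=np.array(current_tool_pos())
L=(C-t)@T
# wrist: depth-based finger pixels, in the tool frame
for nm,m in(("left",slice(0,190)),("right",slice(340,512))):
    sub=L[:,m].reshape(-1,3); dd=d[:,m].ravel(); f=(dd>0)&(dd<.2)&(abs(sub[:,1])<.06)
    s=sub[f]; tip=s[s[:,2]>s[:,2].max()-.006]; print(nm,f.sum(),"max z",s[:,2].max(),"tip mean",tip.mean(0).round(4),tip.min(0).round(3),tip.max(0).round(3))
s,ds=grab_frame("side"); si=camera_info("side"); S=cloud(si,ds); LS=(S-t)@T
f=(ds>0)&(abs(LS[...,0])<.06)&(abs(LS[...,1])<.06)&(LS[...,2]>-.1)&(S[...,2]>.055)&(mask(s,"red")==0)
P=LS[f]; 
for a in np.arange(-.08,.012,.01):
    k=(P[:,2]>a)&(P[:,2]<a+.01)
    for sg in(-1,1):
        kk=k&(P[:,1]*sg>.02)
        if kk.sum(): print(round(a,3),sg,kk.sum(),"x",np.percentile(P[kk,0],[5,50,95]).round(3),"y",np.percentile(P[kk,1],[5,50,95]).round(3))
E
```

```text
left 10198 max z -0.04240610163853604 tip mean [ 0.0005 -0.0437 -0.0462] [-0.012 -0.049 -0.048] [ 0.01  -0.043 -0.042]
right 10449 max z -0.04291796241166558 tip mean [ 0.0008  0.043  -0.0465] [-0.012  0.042 -0.049] [ 0.01   0.049 -0.043]
-0.08 -1 20 x [0.005 0.009 0.012] y [-0.058 -0.052 -0.046]
-0.08 1 26 x [-0.008  0.008  0.013] y [0.04  0.043 0.054]
-0.07 -1 23 x [-0.005  0.008  0.013] y [-0.058 -0.053 -0.046]
-0.07 1 20 x [-0.007  0.008  0.011] y [0.04  0.044 0.052]
-0.06 -1 18 x [-0.003  0.008  0.012] y [-0.059 -0.052 -0.046]
-0.06 1 22 x [-0.003  0.007  0.013] y [0.04  0.042 0.053]
-0.05 -1 2 x [0.009 0.01  0.01 ] y [-0.05  -0.048 -0.046]
-0.05 1 5 x [-0.002  0.002  0.011] y [0.04  0.04  0.044]
```

Both cameras put the open fingertips about 43 mm behind the reported TCP, where 13 mm is stated. The real tool therefore ends about 30 mm short of the reported TCP, while sideways it is correct. I correct z by -0.030, keep guards on, and try again.

```bash
cat >> h.py <<'E'
DZ=.0295   # true fingertip z = reported z + DZ
def tip(P): return np.array(P,float)-[0,0,DZ]
def tool(): return np.array(current_tool_pos())+[0,0,DZ]
E
python3 - <<'E'
from h import *
yaw=-.065; ydir=np.array([-np.sin(yaw),np.cos(yaw),0]); k=np.array([.5764,.2156,0])
print(move_l(tip(k+[0,0,.059]),speed=.08,guard=8),tool())
close(30); w=current_grip_width(); print("w",w)
if w>.015:
    print(move_l(tip(k+ydir*.036+[0,0,.059]),speed=.06,guard=18)); print(tool(),(tool()-k)@ydir,current_contact_force(),current_grip_width())
    ungrasp(); move_l(tool()-[0,0,DZ]+[0,0,.09],speed=.25)
    reach(np.array([.5707,.118,.19]),down(yaw)); i,p,d,C=look("w6"); cv2.imwrite("pics/w6.png",p)
    n,ce,m=blobs(p,"orange")[0]; m=m&(C[...,2]<.05); print("orange",maskrect(i,m,.036),n,ce)
    m=blobs(p,"red")[0][2]; t=m&(C[...,2]>.080); print("knob",maskrect(i,t,.083))
print(current_time_s())
E
```

```text
False [0.57629038 0.21559899 0.05885967]
w 0.020970114306932602
True
[0.57881995 0.24545252 0.05927654] 0.02994666107130671 [-0.15384896 -4.24780515  7.25809941] 0.02064871021974942
orange (array([0.57155286, 0.12726064]), array([ 48.51269913, 112.17427063]), np.float64(-0.06524997670997691)) 5115 [262.88172043 145.4400782 ]
knob (array([0.57816632, 0.24342157]), array([15.69116402, 20.45776749]), np.float64(1.505081362158592))
13.625
```

View pics/w6.png

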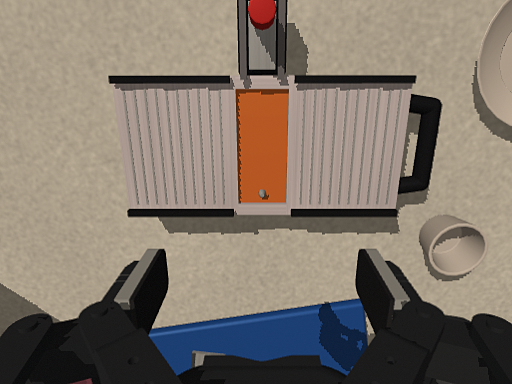

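The knob is fully out (30.0 mm, stopped at the end stop; the tongue is clear of the recess), and the pin is at (263,194). Now I refine the pin and seat, then grasp the blade.

```bash
python3 - <<'E'
from h import *
i,p,d,C=load("w6"); m=blobs(p,"orange")[0][2]&(C[...,2]<.05)
cs,_=cv2.findContours(m.astype(np.uint8),cv2.RETR_EXTERNAL,cv2.CHAIN_APPROX_NONE); c=max(cs,key=cv2.contourArea)
f=np.zeros(m.shape,np.uint8); cv2.drawContours(f,[c],-1,1,-1); hole=(f==1)&~m
n,l,s,ce=cv2.connectedComponentsWithStats(hole.astype(np.uint8)); k=1+s[1:,4].argmax(); print(s[k],ce[k])
P=C[l==k]; print("hole z",P[:,2].min(),P[:,2].max()); top=P[P[:,2]>P[:,2].max()-.002]; print("pin top cloud",top.mean(0),len(top))
vs,us=np.nonzero(l==k); o=[(us[vs==v].mean(),v) for v in sorted(set(vs))]; print("hole rows on z=.044 first, z=.036 ",onplane(i,o,.044)[:,:2].round(4).tolist())
yaw=-.0651; q=R.from_euler("z",yaw).as_matrix()[:2,:2]
for s0 in([.57155,.12726],[.5707,.1280]): print("pin pred",np.array(s0)+q@[0,-.047])
w=(onplane(i,c.reshape(-1,2),.036)[:,:2]-[.5712,.1276])@q; print("edges",np.percentile(w,[1,99],axis=0)*1000)
# orange edges through centre lines
for a,b in((0,1),(1,0)):
    for sg in(-1,1):
        kk=(abs(w[:,b])<(.04 if a==0 else .015))&(w[:,a]*sg>.01); print("xy"[a],sg,np.median(w[kk,a]))
E
```

```text
[259 189  10  10  69] [262.79710145 193.68115942]
hole z 0.03322099117374877 0.3621250469915104
pin top cloud [0.57543491 0.19846817 0.36212505] 1
hole rows on z=.044 first, z=.036  [[0.5684, 0.0875], [0.5678, 0.0865], [0.5683, 0.0854], [0.5682, 0.0843], [0.5681, 0.0832], [0.5681, 0.0821], [0.5691, 0.081], [0.57, 0.0798], [0.5704, 0.0787], [0.5703, 0.0776]]
pin pred [0.56849246 0.08035956]
pin pred [0.56764246 0.08109956]
edges [[-23.55362534 -56.4057708 ]
 [ 24.59747813  54.86008138]]
x -1 -0.022584472649627364
x 1 0.024159625094425558
y -1 -0.05640230445354944
y 1 0.05393069254026531
```

```bash
python3 - <<'E'
from h import *
yaw=-.0651; q=R.from_euler("z",yaw).as_matrix()[:2,:2]
for t in("w2","w3","w4","w6"):
    i,p,d,C=load(t); w=(C[...,:2]-[.5712,.1276])@q; z=C[...,2]
    m=(abs(w[...,0])<.012)&(abs(w[...,1]+.047)<.012)&(d>0)&(z<.06)
    fl=(abs(w[...,0])<.015)&(abs(w[...,1])<.025)&(z<.06); z0=np.median(z[fl])
    a=m&(z>z0+.004); b=m&(z>z0+.0025)
    print(t,"floor",z0.round(4),"pin>4mm",a.sum(),(w[a].mean(0)*1000).round(1),z[a].max().round(4) if a.any() else "", ">2.5",b.sum(),(w[b].mean(0)*1000).round(1))
    # walls: bed strips left/right & ends, by height jump
    zf=lambda mm:(w[mm].min(0)*1000).round(1).tolist()+(w[mm].max(0)*1000).round(1).tolist()
    print("  floor pts extent",[np.percentile(w[(abs(z-z0)<.0015)&(abs(w[...,0])<.035)&(abs(w[...,1])<.066)&(mask(p,"orange")>0)][:,k]*1000,[.5,99.5]).round(1) for k in(0,1)])
if 1:
    u,v=262,150; i,p,d,C=load("w6"); cv2.imwrite("pics/w6c.png",cv2.resize(p[70:225,215:310],None,fx=3.8,fy=3.8,interpolation=0))
E
```

```text
w2 floor 0.036 pin>4mm 48 [ -0.2 -50.9] 0.0457 >2.5 61 [ -0.3 -51.3]
  floor pts extent [array([-23.3,  24.3]), array([-56.7,  53. ])]
w3 floor 0.036 pin>4mm 45 [  0.4 -50.4] 0.0444 >2.5 57 [ -0.2 -51.1]
  floor pts extent [array([-23.2,  24.3]), array([-56.7,  52.3])]
w4 floor 0.036 pin>4mm 59 [ -0.3 -51.1] 0.0445 >2.5 75 [  0.1 -51.8]
  floor pts extent [array([-23.1,  24.3]), array([-56.9,  52.3])]
w6 floor 0.036 pin>4mm 72 [ -0.3 -51.4] 0.0453 >2.5 81 [ -0.2 -51.6]
  floor pts extent [array([-23.2,  24.3]), array([-56.3,  54. ])]
```

View pics/w6c.png

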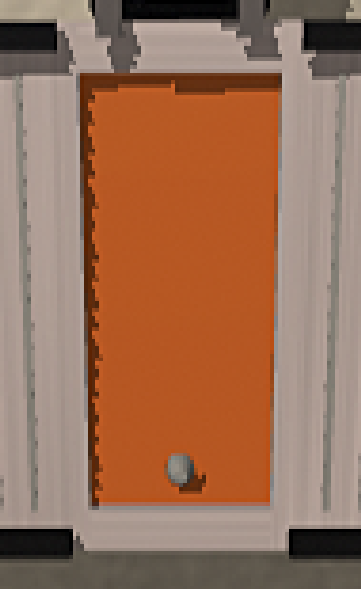

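The crop shows shaded floor along the left and top edges that the mask lost. The pin is the grey blob at crop (180,468), with its shadow beside it. I redo the measurement with a wider mask.

```bash
python3 - <<'E'
from h import *
yaw=-.0651; q=R.from_euler("z",yaw).as_matrix()[:2,:2]; c0=np.array([.5712,.1276])
for t in("w2","w6"):
    i,p,d,C=load(t); h=cv2.cvtColor(p,cv2.COLOR_BGR2HSV); m=cv2.inRange(h,(5,150,50),(22,255,255))
    m[C[...,2]>.06]=0
    n,l,s,ce=cv2.connectedComponentsWithStats(m); m=(l==1+s[1:,4].argmax())
    cs,_=cv2.findContours(m.astype(np.uint8),cv2.RETR_EXTERNAL,cv2.CHAIN_APPROX_NONE); c=max(cs,key=cv2.contourArea)
    w=(onplane(i,c.reshape(-1,2),.036)[:,:2]-c0)@q*1000
    print(t,maskrect(i,m,.036),[round(float(np.median(w[(abs(w[:,1-a])<(40 if a==0 else 15))&(w[:,a]*g>10),a])),1) for a in(0,1) for g in(-1,1)])
    f=np.zeros(m.shape,np.uint8); cv2.drawContours(f,[c],-1,1,-1)
    g=(f==1)&(h[...,1]<110); n,l,s,ce=cv2.connectedComponentsWithStats(g.astype(np.uint8)); k=1+s[1:,4].argmax()
    vs,us=np.nonzero(l==k); v1=vs.max(); 
    for z in(.038,.041,.044): print("  pin",s[k],z,((onplane(i,ce[k],z)[0,:2]-c0)@q*1000).round(1))
    print("  pin topmost edge z=.036->",((onplane(i,[ce[k][0],vs.min()],.037)[0,:2]-c0)@q*1000).round(1),"lowest edge z=.044->",((onplane(i,[ce[k][0],v1],.044)[0,:2]-c0)@q*1000).round(1))
E
```

```text
w2 (array([0.57089685, 0.12808389]), array([ 49.79124451, 115.54937744]), np.float64(-0.06409935796100817)) [-24.7, 24.0, -56.8, 47.3]
  pin [257 126   6   7  37] 0.038 [ -0.2 -46.7]
  pin [257 126   6   7  37] 0.041 [ -0.3 -46.2]
  pin [257 126   6   7  37] 0.044 [ -0.3 -45.8]
  pin topmost edge z=.036-> [ -0.4 -43.6] lowest edge z=.044-> [ -0.1 -49.2]
w6 (array([0.57083606, 0.12767044]), array([ 49.96912003, 115.14997101]), np.float64(-0.06478778510279366)) [-24.8, 24.2, -56.4, 57.6]
  pin [259 190   7   8  45] 0.038 [ -0.2 -46.8]
  pin [259 190   7   8  45] 0.041 [ -0.2 -45.7]
  pin [259 190   7   8  45] 0.044 [ -0.2 -44.6]
  pin topmost edge z=.036-> [ -0.2 -43.7] lowest edge z=.044-> [ -0.2 -48.9]
```

```bash
python3 - <<'E'
from h import *
b=np.array([.6158,-.2411,0]); yaw=.340; q=down(yaw)
reach(tip(b+[0,0,.11]),q); print(move_l(tip(b+[0,0,.027]),speed=.1,guard=8),tool())
close(60); print("w",current_grip_width(),tool(),current_contact_force())
z0=tool()[2]; move_l(tip(b+[0,0,z0+.10]),speed=.15); print("w",current_grip_width())
sy=-.065; s=np.array([.57095,.1283,0]); 
reach(tip(s+[0,0,z0-.015+.036+.075]),down(sy)); pause(.2); i,p,d,C=look("w7"); print(tool(),z0,current_time_s(),current_grip_width(),current_contact_force())
a,_=grab_frame("side"); u,v=proj(camera_info("side"),s+[0,0,.1])[0].astype(int)
cv2.imwrite("pics/w7.png",np.hstack([cv2.resize(p,(400,300)),cv2.resize(a[v-48:v+48,u-64:u+64],(400,300))]))
E
```

```text
False [ 0.6163471  -0.2413385   0.02769124]
w 0.010524378328709874 [ 0.6160011  -0.24117807  0.02724458] [ 0.15362736 -0.5277881   2.06416694]
w 0.011024495801136111
[0.57123988 0.12757249 0.12316258] 0.02724457735381665 19.1417 0.010905406384920779 [ 0.5447822  -0.39003197 -1.83156325]
```

View pics/w7.png

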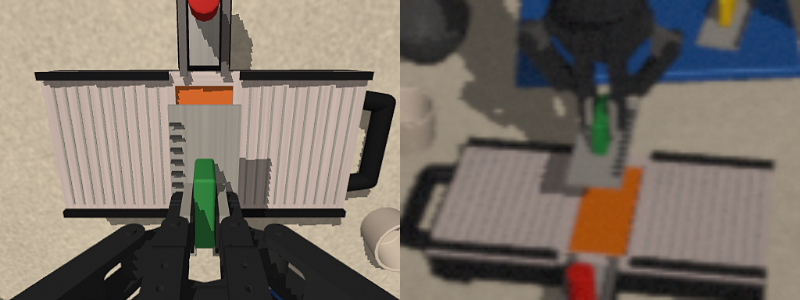

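The blade is held and hovering over the recess; its +y half, the teeth and the green grip are visible. I measure the held blade's offset, yaw and tilt relative to the seat.

```bash
python3 - <<'E'
from h import *
i,p,d,C=load("w7"); q=R.from_euler("z",-.065).as_matrix()[:2,:2]; s=np.array([.57095,.1283])
W=np.dstack([(C[...,:2]-s)@q,C[...,2]]); z=W[...,2]
m=(abs(z-.115)<.012)&(abs(W[...,0])<.03)&(W[...,1]>.005)&(W[...,1]<.07)&(mask(p,"green")==0)&(d>0)
n,l,st,ce=cv2.connectedComponentsWithStats(m.astype(np.uint8)); m=l==1+st[1:,4].argmax(); P=W[m]
k=(P[:,0]>-.012)&(P[:,1]>.028)
co,*_=np.linalg.lstsq(np.c_[P[k][:,:2],np.ones(k.sum())],P[k][:,2],rcond=None); print("n",m.sum(),"plane slope x,y, z at origin",co.round(4))
# +x edge and +y edge from contour rays on the plate plane
cs,_=cv2.findContours(m.astype(np.uint8),cv2.RETR_EXTERNAL,cv2.CHAIN_APPROX_NONE); c=max(cs,key=cv2.contourArea).reshape(-1,2)
w=(onplane(i,c,co[2]+co[1]*.04)[:,:2]-s)@q
e=w[(w[:,0]>.018)&(w[:,1]>.015)&(w[:,1]<.05)]; print("+x edge fit slope,x0",np.polyfit(e[:,1],e[:,0],1).round(4),e[:,0].mean())
f=w[(w[:,1]>.05)&(abs(w[:,0])<.018)]; print("+y edge",f[:,1].mean(),np.polyfit(f[:,0],f[:,1],1).round(4))
g=w[(w[:,0]<-.015)&(w[:,1]>.0)]; print("-x ext",g[:,0].min(),"tool in seat",(tool()[:2]-s)@q*1000)
G=blobs(p,"green")[0][2]; print("grip z",np.percentile(W[G][:,2],95),"x mid",(np.percentile(W[G&(abs(z-np.percentile(W[G][:,2],80))<.003)][:,0],[2,98])*1000))
E
```

```text
n 8045 plane slope x,y, z at origin [-0.0004 -0.0108  0.115 ]
+x edge fit slope,x0 [0.0028 0.0218] 0.02191505241656932
+y edge 0.05399337534973647 [-0.0007  0.054 ]
-x ext -0.02186628901774386 tool in seat [ 0.29707386 -0.58733124]
grip z 0.14737044866050442 x mid [-5.31610485  5.46825273]
```

Yaw, tilt and offset are all within 0.5 mm / 0.01 rad. I lower with a guard.

```bash
python3 - <<'E'
from h import *
sy=-.065; s=np.array([.57098,.1288,0]); zs=.036+.02724-.015
move_l(tip(s+[0,0,zs+.012]),speed=.08); print(current_contact_force())
print("guard",move_l(tip(s+[0,0,zs-.0015]),speed=.02,guard=6)); print("tip above seat mm",(tool()[2]-zs)*1000,tool(),current_contact_force(),current_time_s())
E
```

```text
[ 0.47314125  0.42451901 -0.0460451 ]
guard True
tip above seat mm -0.03418138699547851 [0.57075047 0.12880815 0.04820582] [-1.24082814 -0.14006002  5.29190427] 20.725
```

Contact came exactly at seat level, so I release, retreat and check.

```bash
python3 - <<'E'
from h import *
ungrasp(); move_l(tip(tool()+[0,0,.1]),speed=.2); reach([.571,.11,.17],down(-.065)); i,p,d,C=look("w8"); print(current_time_s())
q=R.from_euler("z",-.065).as_matrix()[:2,:2]; s=np.array([.57095,.1283])
W=np.dstack([(C[...,:2]-s)@q,C[...,2]]); k=(abs(W[...,0])<.016)&(abs(W[...,1])<.052)&(abs(W[...,2]-.042)<.008)&((abs(W[...,0])>.011)|(abs(W[...,1])>.028))&(W[...,1]>-.035)
P=W[k]; co,*_=np.linalg.lstsq(np.c_[P[:,:2],np.ones(len(P))],P[:,2],rcond=None); print("plate plane",co.round(4),k.sum())
t=blobs(p,"green")[0][2]&(abs(C[...,2]-.072)<.003); c,sz,a=maskrect(i,t,.072); print("grip in seat mm",(c-s)@q*1000,sz,a)
m=blobs(p,"red")[0][2]; print("knob med",np.median(C[m],0))
u,v=proj(i,[.571,.128,.04])[0].astype(int); cv2.imwrite("pics/w8.png",cv2.resize(p[max(0,v-100):v+90,u-120:u+120],None,fx=3,fy=3))
E
```

```text
22.4667
plate plane [-0.01   -0.0022  0.0399] 1817
grip in seat mm [-0.67043621  0.95886173] [11.10568619 42.61227798] -0.06080129926705405
knob med [0.57758404 0.23824987 0.08262764]
```

View pics/w8.png

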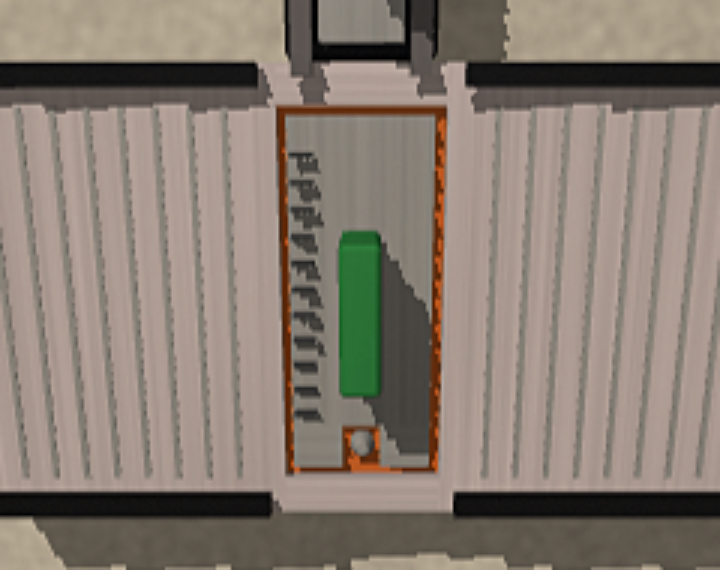

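The blade lies flat in the recess (top at z = 39.9 mm, tilt ≤ 0.01) with the notch around the pin at crop (362,442). Now I push the knob home.

```bash
python3 - <<'E'
from h import *
yaw=-.065; y=np.array([-np.sin(yaw),np.cos(yaw),0]); k=np.array([.5764,.2156,0]); o=k+.030*y
reach(tip(o+[0,0,.13]),down(yaw)); print(move_l(tip(o+[0,0,.059]),speed=.1,guard=8)); close(30); print("w",current_grip_width())
a=tool(); print(move_l(tip(k-.006*y+[0,0,.059]),speed=.06,guard=18)); print("travel",(tool()-a)@y,current_contact_force())
ungrasp(); move_l(tip(tool()+[0,0,.1]),speed=.2); reach([.571,.13,.19],down(yaw)); i,p,d,C=look("w9")
m=blobs(p,"red")[0][2]; t=m&(C[...,2]>.080)&(C[...,2]<.09); print("knob",maskrect(i,t,.083),current_time_s())
q=R.from_euler("z",-.065).as_matrix()[:2,:2]; s=np.array([.57095,.1283])
t=blobs(p,"green")[0][2]&(abs(C[...,2]-.072)<.003); c,sz,a=maskrect(i,t,.072); print("grip in seat mm",(c-s)@q*1000,sz,a)
u,v=proj(i,[.571,.14,.04])[0].astype(int); cv2.imwrite("pics/w9.png",cv2.resize(p[max(0,v-110):v+90,u-120:u+120],None,fx=3,fy=3)[:600])
E
```

```text
False
w 0.020873160106997732
True
travel -0.029893256126725463 [0.78066412 3.64040179 1.94309567]
knob (array([0.57640436, 0.21577162]), array([20.17974854, 20.24126434]), np.float64(0.7574920967569985)) 26.9583
grip in seat mm [-0.34187891  1.01550931] [11.15189266 42.45943069] -0.06566236720477568
```

View pics/w9.png

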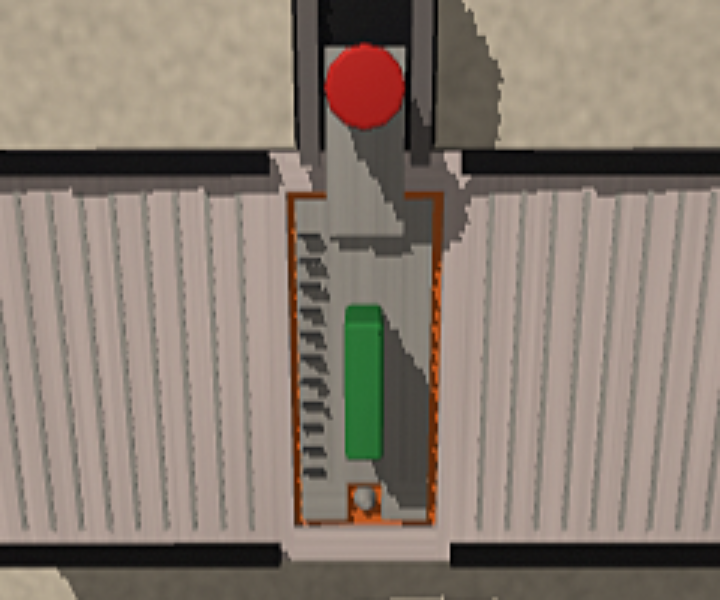

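The knob is back at its starting position (29.9 mm travel, end stop felt), the tongue covers the blade end, the notch is over the pin and the gripper is clear. I hand in.

```bash
python3 -c "
from rig import *
finish_job()"
```

```text
the job is handed in; nothing more can be done
```

The toothed blade is fitted and locked in the slicer, and I handed the job in at about 27 s on the robot's clock. I pulled the lock knob out 30 mm to its stop, laid the blade into the recess by hand, pushed the knob home and let go.

**First attempt missed:** My first grip on the knob closed on air, because the real fingertips end about 30 mm short of the reported TCP. Both the wrist and side cameras showed this. I corrected for it, and every later grasp and contact height matched. The miss disturbed nothing visible; the knob stayed where it was.

**Last checks:**
- **Blade:** the first contact when lowering came within 0.1 mm of seat level. After release the plate was flat (top at z = 39.9 mm, tilt at most 0.01 rad). In the picture the notch is around the pin.
- **Lock:** the knob moved 29.9 mm back and its top is within 0.2 mm of where it started. The tongue covers the blade end.
- **Small disagreement:** the blade's measured offset was about 0.3–0.7 mm in x and 1 mm in y from my seat estimate, within the clearances.
- **Other objects:** I did not measure the plain blade and the other things again at the end; nothing I did touched them as far as I could see.

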